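# Fill the empty cell of the covered capacitor crate

## Task

Lift the black dust cover off the parts crate by its handle and stand it, open side down, in the middle of the black bench mat. Then find the one empty cell among the crate's three, take the loose capacitor that is as tall and thick as the ones stored in the crate (not the slim one or the squat one), and stand it upright in that cell, right down on its floor, and let go.

Things in the scene. Friction and masses are not known exactly. Their poses are not given: they have to be found in the camera images.
- cover: Black open-bottomed dust cover over the crate, 168 x 68 mm (x, y), 76 mm high, 0.25 kg, loose. Origin: centre of its lower rim, z up; rim starts 6 mm above the bench. On its flat top: solid aluminium handle, centred, 70 mm along x, 14 mm thick (y), 32 mm tall, its top 108 mm above the origin; pinch it across y. Lift straight up 70 mm or more: parts inside reach 60 mm above the rim.
- mat: Flat black rubber bench mat, 260 x 180 mm (x, y), 2 mm thick, fixed, empty. Origin: centre of its underside, on the bench (z = 0); the surface is 2 mm higher.
- capacitor: Loose capacitor to store: upright blue can, aluminium top, 30 mm diameter, 60 mm tall, 70 g, on the bench between crate and mat. Origin: centre of its underside, z up. A slim (20 mm diameter, 42 tall) and a squat one (40 diameter, 32 tall) stand in a loose row with it along the robot's x, 70 mm or more apart, in random order: pinch it across the robot's y.
- free_cell: Empty cell of the grey crate under the cover: 46 x 46 mm pocket with a grey foam pad. Origin: centre of its floor, 6 mm above the bench; z up, x along the row of three cells (50 mm pitch), as the cover's x at the start. Walls 4 mm thick, 24 mm above the floor. The other two hold like capacitors, so keep the fingers across y. Crate is screwed down; any cell may be the empty one.

How it is judged:
By the outcome, as a careful person would: the job done as asked, in the order asked, and still so for the second after the job is handed in, with the robot touching nothing.
It also fails if it takes over 64 s, if anything falls off the work surface, if the arm or the gripper's body presses on something with over 40 N, if the wrist force passes 120 N, or if a joint passes its speed limit or range.

## Robot

A 6-joint arm with a two-finger parallel gripper is mounted at the origin on the work surface. World frame = base frame: x ahead of the robot, y to its left, z up, the work surface at z = 0. Lengths are in mm, angles in rad, forces in N, time in s.
With the tool pointing down it reaches from about 350 to 1000 mm from the base axis. Payload 7.1 kg.
Tool frame: the origin (TCP) lies midway between the tips of the shut fingers; the grasp point (between the pads) lies 19 mm behind it; z points along the fingers, y is the line along which they close (so a half turn about z gives the same grasp; the last joint's range is limited). The gripper opens to 85 mm and grips with 20 to 120 N. Pads are 22 mm wide; open, the fingers measure 114 mm over their backs; the gripper's body (76 mm by 85 mm) begins 54 mm behind the grasp point. The pads swing forward as they close: fully open they stand 13 mm farther back than shut.
Start: joints at [-1.25, 0.423, 1.63, -0, 1.089, -0.019], TCP at [208.328, -589.24, 196.919] pointing down, gripper open.
Joint ranges: [-3, 3], [-0.9, 2.11], [0.09, 2.58], [-1.31, 4.45], [0.11, 2.69], [-2.54, 2.54]. Speed limits (rad/s): [2.39, 2.39, 3.01, 3.14, 3.14, 3.14].

## Interface

Orientations are given as a rotation vector (axis times angle).
In Python, from plant import sensors, imaging, ticket gives the robot as it stands.
- The arm moves only by the shell command python3 -m creep 'ROWS'. ROWS is JSON, a list of rows, each an object with "slide": the shift along the tool's x, y, z in mm, a list of three; "roll": the turn about the tool's z in degrees; "gripper": the finger opening in mm, from 0 to 85.4. A call has exactly 5 rows; each row is the pose to reach, as a shift and turn from the pose commanded when the call began, along the tool's axes at that moment; what a row does not reach only later rows make up. A row lasts 1/8 s, in which the tool goes at most 62.5 mm and 10.7 degrees, less where a joint would pass 70% of its speed; a pose out of reach is approached as far as the arm can. A call with a gripper value outside its range is refused whole. The fingers move at their own pace and stop on an object; the grip force is fixed at half the most. Time passes only in rows, so rows that repeat a pose let the fingers close, or fill a call up. It gives the time, the measured TCP pose, the force, the opening and the grip force at its end, in the units of the state.
- sensors.get_state(): the state, without advancing time (a new reading comes with each control period).
- imaging.snapshot(name): name is "scene" or "top" or "wrist"; returns a dict with "img" (400x640x3 uint8, blue, green, red), "z_map" (400x640 float32, mm along the optical axis (not along the pixel's ray), 0 where there is no reading), "fx", "fy", "cx", "cy" (pixels), "T" (4x4, takes a point from camera to world coordinates); the wrist camera has in their place "tool_from_camera" (4x4, takes a point from camera to tool coordinates, whose origin is the TCP and whose axes are the flange's). Camera axes: x right, y up, looking along -z (the intrinsics and any distortion apply to the point x, -y, -z); pixel columns grow to the right and rows downward; lengths in mm; the calibration is good to about 2 mm. A picture is of the moment at which its call begins: read the wrist's pose just before it.
- ticket.finish_job(): hands the job in; it is judged then, once.
The state is a dict: "t": time; "joints": joint angles; "joint_velocities": joint speeds; "tau": joint torques, N m; "position": TCP position; "eef_rot": TCP orientation; "ft_force": force on the tool from outside, world axes, zero at the start; "moment": the same for the moment, N m; "finger_gap": opening from 0.0 (shut) to 1.0 (fully open); "grasp_force": force on a finger pad.
Only numpy, scipy, OpenCV 4.12 (cv2) and the standard library are available. Lean on these libraries where they do the work, as an engineer would, in place of code of your own. Each camera call takes 0.05 s, during which the arm holds its last target. There are 200 camera calls.

## Working session

There is one attempt and no reset: what is moved stays moved. The work goes in short steps, Python scripts to look and compute and a shell command to move; the robot and the scene stay as the last step left them, time stands still between calls to the robot, and variables do not carry over. Pictures are saved under pics/ and viewed, at most 10 in all, crops included, and the job is handed in when it is done.

```bash
mkdir -p pics; ls; cat > h.py <<'E'
import numpy as np,cv2
from scipy.spatial.transform import Rotation as R
from plant import sensors, imaging, ticket
def cam(name):
    s=sensors.get_state(); d=imaging.snapshot(name)
    if 'T' in d: T=np.array(d['T'])
    else:
        W=np.eye(4); W[:3,:3]=R.from_rotvec(s['eef_rot']).as_matrix(); W[:3,3]=s['position']; T=W@np.array(d['tool_from_camera'])
    v,u=np.mgrid[0:400,0:640]; z=d['z_map'].astype(float)
    P=np.stack([(u-d['cx'])/d['fx']*z,-(v-d['cy'])/d['fy']*z,-z],-1)@T[:3,:3].T+T[:3,3]
    P[z==0]=np.nan
    return d['img'],P,d
def st():
    s=sensors.get_state(); M=R.from_rotvec(s['eef_rot']).as_matrix()
    print(s['t'],np.round(s['position'],1),'toolx',M[:,0].round(3),'tooly',M[:,1].round(3),'toolz',M[:,2].round(3),'F',np.round(s['ft_force'],1),s['finger_gap'],s['grasp_force'],'J',np.round(s['joints'],2))
    return s,M
E
python3 - <<'E'
from h import *
st()
for n in('scene','top'):
    i,P,d=cam(n); cv2.imwrite(f'pics/{n}0.png',i); print(n,[k for k in d],np.array(d['T'] if 'T' in d else 0).round(2).tolist()); np.save(n+'0.npy',P)
E
```

```text
pics
0.0 [ 208.1 -588.7  196.1] toolx [0.943 0.333 0.   ] tooly [ 0.333 -0.943 -0.002] toolz [-0.001  0.002 -1.   ] F [-0.6  0.1  0.4] 0.997563259583804 0.0 J [-1.25  0.42  1.63 -0.    1.09 -0.02]
scene ['img', 'z_map', 'fx', 'fy', 'cx', 'cy', 'T'] [[-0.85, -0.42, 0.32, 782.75], [0.53, -0.66, 0.54, 329.52], [-0.01, 0.63, 0.78, 605.35], [0.0, 0.0, 0.0, 1.0]]
top ['img', 'z_map', 'fx', 'fy', 'cx', 'cy', 'T'] [[0.02, 0.99, -0.13, 397.54], [-1.0, 0.03, 0.03, -36.56], [0.03, 0.12, 0.99, 1199.64], [0.0, 0.0, 0.0, 1.0]]
```

View pics/top0.png

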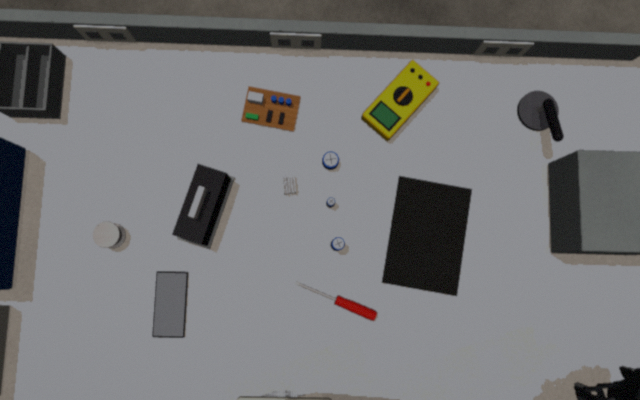

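View pics/scene0.png

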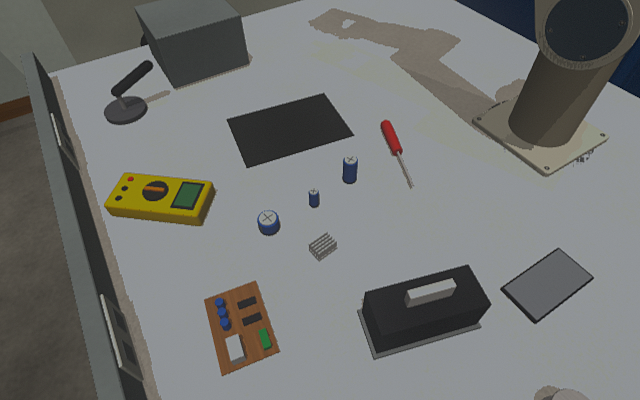

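The top view shows the cover handle at about (198,202) and the mat with corners (400,177), (471,187), (457,295), (383,283). The capacitors are squat at (331,160), slim at (331,202) and the tall target at (338,243). The scene view confirms the tall one, at (350,168).

```bash
python3 - <<'E'
from h import *
P=np.load('top0.npy')
S=np.load('scene0.npy')
def rect(P,m,n):
    q=P[m]; r=cv2.minAreaRect(q[:,:2].astype(np.float32)); print(n,len(q),'med',np.median(q,0).round(1),'rect',np.round(r[0],1),np.round(r[1],1),round(r[2],1),cv2.boxPoints(r).round(0).tolist())
for nm,P in(('top',P),('scene',S)):
    i=cv2.imread(f'pics/{nm}0.png'); Z=P[...,2]
    m=np.zeros((400,640),bool)
    if nm=='top': m[160:255,165:240]=1
    else: m[255:365,350:500]=1
    rect(P,m&(Z>104)&(Z<125),nm+' handle')
    rect(P,m&(Z>76)&(Z<90),nm+' covertop')
    m[:]=0
    if nm=='top': m[170:300,378:478]=1
    else: m[90:168,224:356]=1
    rect(P,m&(i.max(2)<70)&(abs(Z)<25),nm+' mat')
    m[:]=0
    if nm=='top': m[232:254,326:350]=1
    else: m[150:190,338:362]=1
    rect(P,m&(Z>50)&(Z<70),nm+' cap')
P=np.load('top0.npy')
for u,v in[(400,177),(471,187),(457,295),(383,283),(331,202),(331,160),(360,220)]: print(u,v,P[v,u].round(1))
E
```

```text
top handle 245 med [534.3 200.4 114.3] rect [534.6 200.9] [15.9 69.2] 74.1 [[499.0, 203.0], [566.0, 184.0], [570.0, 199.0], [504.0, 218.0]]
top covertop 2067 med [532.2 198.4  82.5] rect [535.4 201.5] [ 70.  168.3] 73.4 [[445.0, 192.0], [606.0, 144.0], [626.0, 211.0], [465.0, 259.0]]
top mat 7928 med [ 481.6 -325.     1.9] rect [ 484.7 -325.4] [178.7 257.6] 81.4 [[344.0, -394.0], [599.0, -433.0], [625.0, -256.0], [371.0, -218.0]]
top cap 138 med [ 456.  -109.4   59.3] rect [ 456.2 -109.6] [27.1 27.5] 1.1 [[442.0, -96.0], [443.0, -124.0], [470.0, -123.0], [470.0, -96.0]]
scene handle 575 med [538.4 202.7 113. ] rect [536.1 202.2] [14.5 70.2] 73.4 [[500.0, 205.0], [568.0, 185.0], [572.0, 199.0], [505.0, 219.0]]
scene covertop 4473 med [546.1 207.1  81.4] rect [535.7 201.8] [ 69.3 168.5] 73.5 [[445.0, 192.0], [607.0, 145.0], [626.0, 211.0], [465.0, 259.0]]
scene mat 5363 med [ 493.9 -316.3    1.4] rect [ 485.8 -323.6] [181.1 259.3] 81.3 [[344.0, -393.0], [600.0, -433.0], [628.0, -254.0], [371.0, -214.0]]
scene cap 156 med [ 459.8 -105.3   58.4] rect [ 458.5 -107.3] [28.2 28.2] 56.9 [[439.0, -111.0], [463.0, -127.0], [478.0, -103.0], [454.0, -88.0]]
400 177 [ 621.9 -259.5    3. ]
471 187 [ 603.3 -433.3   -1.2]
457 295 [ 344.2 -397.2   -2.8]
383 283 [ 368.1 -221.     0.7]
331 202 [551.  -92.4  43.1]
331 160 [651.2 -90.5  35.9]
360 220 [ 5.154e+02 -1.646e+02  1.000e-01]
```

Both cameras agree. The cover is at (535.5, 201.8) with yaw -16.6°, the mat at (485, -324.5) with yaw -8.6°, and the capacitor at (457, -108.5). Sizes and heights match the ones given, so I'm moving to the cover, with roll +36° in total.

```bash
cat >> h.py <<'E'
def go(x,y,z,yaw):
    "print shift in tool axes and roll to bring TCP to x,y,z with tool x at yaw (deg)"
    s,M=st(); d=M.T@(np.array([x,y,z])-s['position']); ph=np.degrees(np.arctan2(M[1,0],M[0,0]))
    print('slide',d.round(1),'len',np.linalg.norm(d).round(0),'roll',round((ph-yaw+180)%360-180,2))
E
python3 -m creep '[{"slide":[30,-34,0],"roll":7.2,"gripper":85},{"slide":[70,-78,0],"roll":14.4,"gripper":85},{"slide":[110,-122,0],"roll":21.6,"gripper":85},{"slide":[150,-167,0],"roll":28.8,"gripper":85},{"slide":[190,-211,0],"roll":36,"gripper":85}]'
python3 -c "
from h import *
go(535.5,201.8,200,-16.6)"
```

```text
t: 0.72
position: [317.4, -325.1, 196.8]
eef_rot: [-3.108, 0.459, 0.0]
ft_force: [0.5, 0.3, 0.4]
finger_gap: 0.995
grasp_force: 0.0
0.725 [ 317.4 -325.1  196.8] toolx [ 0.957 -0.289 -0.   ] tooly [-0.289 -0.957 -0.   ] toolz [-0.  0. -1.] F [0.5 0.3 0.4] 0.9948337273733261 0.0 J [-0.82  0.17  1.99  0.    0.98  1.04]
slide [  56.5 -567.4   -3.1] len 570.0 roll -0.2
```

```bash

python3 -m creep '[{"slide":[6,-60,0],"roll":0,"gripper":85},{"slide":[12,-120,0],"roll":0,"gripper":85},{"slide":[18,-180,0],"roll":0,"gripper":85},{"slide":[24,-240,0],"roll":0,"gripper":85},{"slide":[30,-300,-3],"roll":0,"gripper":85}]'
python3 -m creep '[{"slide":[5,-60,0],"roll":0,"gripper":85},{"slide":[10,-120,0],"roll":0,"gripper":85},{"slide":[15,-180,0],"roll":0,"gripper":85},{"slide":[20,-230,0],"roll":0,"gripper":85},{"slide":[26,-265,0],"roll":0,"gripper":85}]'
python3 -c "
from h import *
go(535.5,201.8,200,-16.6)
i,P,d=cam('wrist'); cv2.imwrite('pics/w1.png',i); Z=P[...,2]
for a,b in((106,120),(77,90)):
    q=P[(Z>a)&(Z<b)]; print(len(q),np.median(q,0) if len(q) else 0, cv2.minAreaRect(q[:,:2].astype(np.float32)) if len(q) else 0)
"
```

```text
t: 1.35
position: [431.5, -46.0, 199.9]
eef_rot: [3.109, -0.452, -0.0]
ft_force: [1.5, -0.8, 1.1]
finger_gap: 0.996
grasp_force: 0.0
t: 1.98
position: [531.8, 201.0, 199.5]
eef_rot: [3.109, -0.449, -0.001]
ft_force: [0.5, 0.0, 0.8]
finger_gap: 0.995
grasp_force: 0.0
1.975 [531.8 201.  199.5] toolx [ 0.959 -0.283 -0.   ] tooly [-0.283 -0.959  0.   ] toolz [-0. -0. -1.] F [0.5 0.  0.8] 0.9947692424842206 0.0 J [0.34 0.34 1.75 0.   1.05 2.2 ]
slide [ 3.3 -1.8 -0.5] len 4.0 roll 0.16
1426 [528.13336183 200.79776512 112.83276396] ((466.2334289550781, 400.84857177734375), (62.36940002441406, 477.9250183105469), 19.084890365600586)
10480 [542.95215643 198.34721733  81.06130288] ((509.44842529296875, 385.3504943847656), (180.05465698242188, 508.4877624511719), 8.106775283813477)
```

View pics/w1.png

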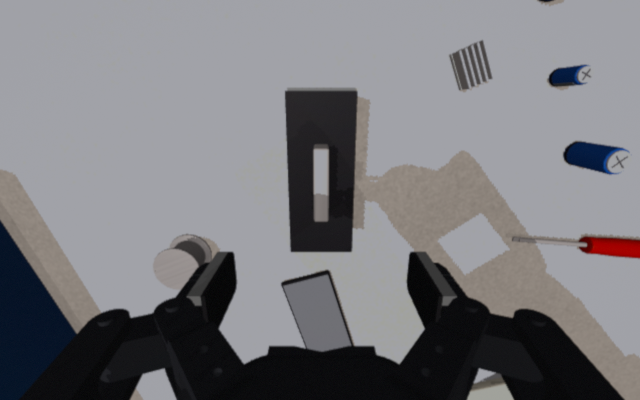

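The wrist view shows the handle at about (321,183), midway between the fingers and parallel to the pads. I'll descend to TCP z ≈ 87 and close.

```bash

python3 -m creep '[{"slide":[3,-2,25],"roll":0,"gripper":85},{"slide":[3,-2,55],"roll":0,"gripper":85},{"slide":[3,-2,85],"roll":0,"gripper":85},{"slide":[3,-2,105],"roll":0,"gripper":85},{"slide":[3,-2,112],"roll":0,"gripper":85}]'
python3 -m creep '[{"slide":[0,0,0],"roll":0,"gripper":0},{"slide":[0,0,0],"roll":0,"gripper":0},{"slide":[0,0,0],"roll":0,"gripper":0},{"slide":[0,0,0],"roll":0,"gripper":0},{"slide":[0,0,0],"roll":0,"gripper":0}]'
python3 -m creep '[{"slide":[0,0,0],"roll":0,"gripper":0},{"slide":[0,0,0],"roll":0,"gripper":0},{"slide":[0,0,0],"roll":0,"gripper":0},{"slide":[0,0,0],"roll":0,"gripper":0},{"slide":[0,0,0],"roll":0,"gripper":0}]'
```

```text
t: 2.65
position: [533.9, 199.2, 86.4]
eef_rot: [3.108, -0.452, -0.004]
ft_force: [-0.0, -0.3, -0.1]
finger_gap: 0.996
grasp_force: 0.0
t: 3.28
position: [535.2, 199.9, 88.2]
eef_rot: [-3.109, 0.452, -0.001]
ft_force: [-0.9, -0.1, -0.3]
finger_gap: 0.0
grasp_force: 0.0
t: 3.9
position: [535.0, 199.8, 87.9]
eef_rot: [-3.109, 0.452, 0.0]
ft_force: [-0.3, 0.3, 0.1]
finger_gap: 0.002
grasp_force: 0.0
```

The gap reads 0 with no grip force, so the fingers missed the handle. I'll look before doing anything else.

```bash

python3 -c "
from h import *
st()
i,P,d=cam('wrist'); j,P2,d2=cam('scene'); cv2.imwrite('pics/w2.png',np.hstack([cv2.resize(i,(400,250)),cv2.resize(j[180:380,300:620],(400,250))]))
print(d['tool_from_camera'])
"
```

```text
3.9 [535.  199.8  87.9] toolx [ 0.959 -0.285 -0.   ] tooly [-0.285 -0.959 -0.   ] toolz [-0.  0. -1.] F [-0.3  0.3  0.1] 0.002472556263930279 0.0 J [0.34 0.49 1.82 0.   0.83 2.2 ]
[[ 4.94525539e-04  9.52409473e-01  3.04821178e-01  7.81133221e+01]
 [ 9.99999863e-01 -4.18294927e-04 -3.15389568e-04  1.43189310e+00]
 [-1.72874860e-04  3.04821292e-01 -9.52409549e-01 -1.76268852e+02]
 [ 0.00000000e+00  0.00000000e+00  0.00000000e+00  1.00000000e+00]]
```

View pics/w2.png

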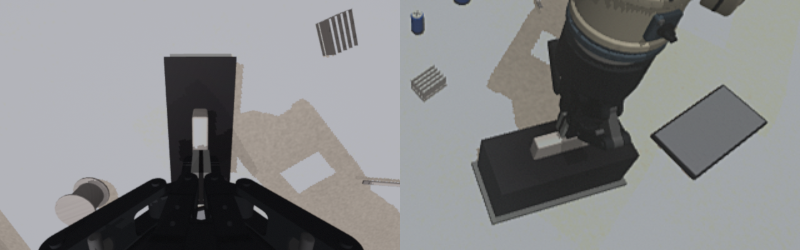

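The wrist half shows the handle at about (201,130) with the shut fingers below it. The scene half shows the gripper towards the robot end of the handle. I need to check the offset numerically.

```bash

python3 -c "
from h import *
i,P,d=cam('wrist'); j,P2,d2=cam('scene'); k,P3,d3=cam('top')
cv2.imwrite('pics/s3.png',cv2.resize(j[225:355,350:510],(800,650))[:600])
def rep(n,P,img,ms):
    Z=P[...,2]; 
    f=lambda m:(m.sum(),np.nanpercentile(P[m],[2,50,98],axis=0).round(0).tolist() if m.sum() else 0)
    print(n,'bright@108-118',f(ms&(Z>106)&(Z<120)&(img.min(2)>90)),'top',f(ms&(Z>76)&(Z<86)),'dark 90-150',f(ms&(Z>100)&(Z<150)&(img.max(2)<60)))
m=np.zeros((400,640),bool);m[150:260,240:400]=1;rep('w',P,i,m)
m[:]=0;m[225:365,350:500]=1;rep('s',P2,j,m)
m[:]=0;m[160:255,165:240]=1;rep('t',P3,k,m)
"
```

```text
w bright@108-118 (np.int64(1314), [[540.0, 185.0, 111.0], [555.0, 193.0, 113.0], [569.0, 202.0, 114.0]]) top (np.int64(8922), [[509.0, 159.0, 80.0], [554.0, 190.0, 81.0], [586.0, 232.0, 82.0]]) dark 90-150 (np.int64(482), [[538.0, 184.0, 127.0], [544.0, 195.0, 135.0], [546.0, 209.0, 145.0]])
s bright@108-118 (np.int64(235), [[531.0, 188.0, 109.0], [554.0, 198.0, 113.0], [569.0, 210.0, 115.0]]) top (np.int64(3420), [[469.0, 155.0, 78.0], [568.0, 206.0, 81.0], [619.0, 251.0, 83.0]]) dark 90-150 (np.int64(107), [[527.0, 187.0, 107.0], [544.0, 206.0, 138.0], [547.0, 214.0, 149.0]])
t bright@108-118 (np.int64(13), [[556.0, 186.0, 112.0], [562.0, 189.0, 114.0], [566.0, 191.0, 118.0]]) top (np.int64(703), [[491.0, 150.0, 77.0], [584.0, 178.0, 82.0], [619.0, 205.0, 86.0]]) dark 90-150 (np.int64(3), [[557.0, 185.0, 102.0], [559.0, 186.0, 102.0], [565.0, 188.0, 106.0]])
```

View pics/s3.png

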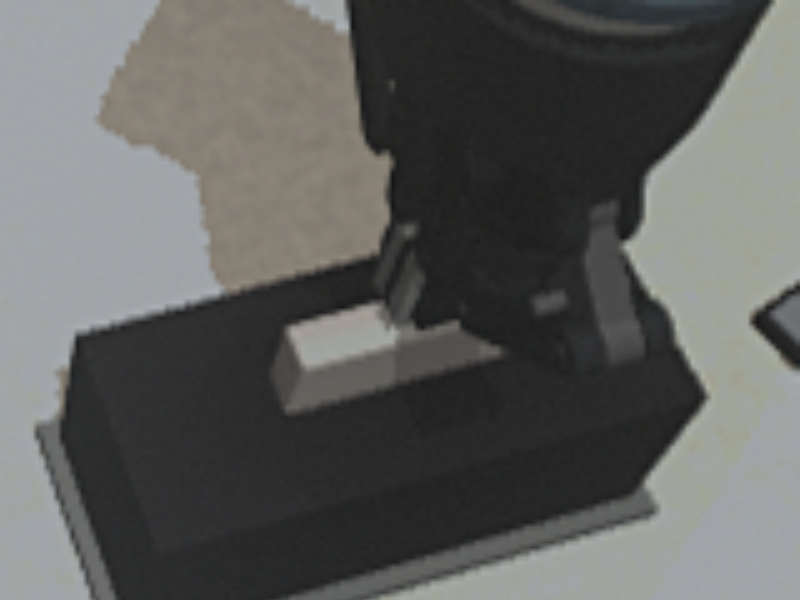

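The crop shows the handle's side face visible almost to its far end (287,412)-(500,350), with the black finger above and over it. I need to see whether the fingers straddle it.

```bash

python3 -c "
from h import *
st()
i,P,d=cam('wrist'); j,P2,d2=cam('scene')
g=lambda a:np.clip(a.astype(float)*2.2,0,255).astype(np.uint8)
cv2.imwrite('pics/w4.png',g(np.hstack([cv2.resize(i[160:400,220:420],(400,480)),cv2.resize(j[230:326,400:480],(400,480))])))
for v in range(200,400,12): print(v,[P[v,u].round(0).tolist() for u in (305,321,337)])
"
```

```text
4.15 [535.1 199.8  87.9] toolx [ 0.959 -0.285  0.   ] tooly [-0.285 -0.959 -0.   ] toolz [ 0.  0. -1.] F [ 0.8 -0.   0.1] -0.0018112596077808339 0.0 J [0.34 0.49 1.82 0.   0.83 2.2 ]
200 [[554.0, 203.0, 81.0], [562.0, 190.0, 113.0], [548.0, 184.0, 81.0]]
212 [[546.0, 206.0, 81.0], [555.0, 192.0, 113.0], [541.0, 186.0, 82.0]]
224 [[538.0, 209.0, 81.0], [548.0, 194.0, 113.0], [532.0, 188.0, 81.0]]
236 [[529.0, 211.0, 80.0], [541.0, 197.0, 113.0], [524.0, 190.0, 81.0]]
248 [[521.0, 214.0, 80.0], [545.0, 195.0, 135.0], [515.0, 193.0, 81.0]]
260 [[544.0, 204.0, 140.0], [545.0, 195.0, 147.0], [540.0, 189.0, 140.0]]
272 [[543.0, 203.0, 150.0], [545.0, 195.0, 157.0], [544.0, 189.0, 157.0]]
284 [[549.0, 200.0, 168.0], [541.0, 196.0, 159.0], [545.0, 189.0, 167.0]]
296 [[548.0, 200.0, 174.0], [535.0, 198.0, 158.0], [545.0, 190.0, 174.0]]
308 [[548.0, 200.0, 180.0], [531.0, 200.0, 160.0], [544.0, 190.0, 180.0]]
320 [[552.0, 198.0, 192.0], [524.0, 202.0, 159.0], [550.0, 189.0, 192.0]]
332 [[551.0, 198.0, 195.0], [385.0, 243.0, 5.0], [547.0, 190.0, 194.0]]
344 [[548.0, 199.0, 197.0], [371.0, 247.0, 7.0], [541.0, 191.0, 192.0]]
356 [[546.0, 200.0, 198.0], [545.0, 195.0, 199.0], [543.0, 191.0, 198.0]]
368 [[547.0, 199.0, 203.0], [544.0, 196.0, 202.0], [544.0, 191.0, 203.0]]
380 [[546.0, 199.0, 206.0], [546.0, 195.0, 207.0], [544.0, 191.0, 206.0]]
392 [[546.0, 199.0, 210.0], [545.0, 195.0, 210.0], [544.0, 192.0, 210.0]]
```

View pics/w4.png

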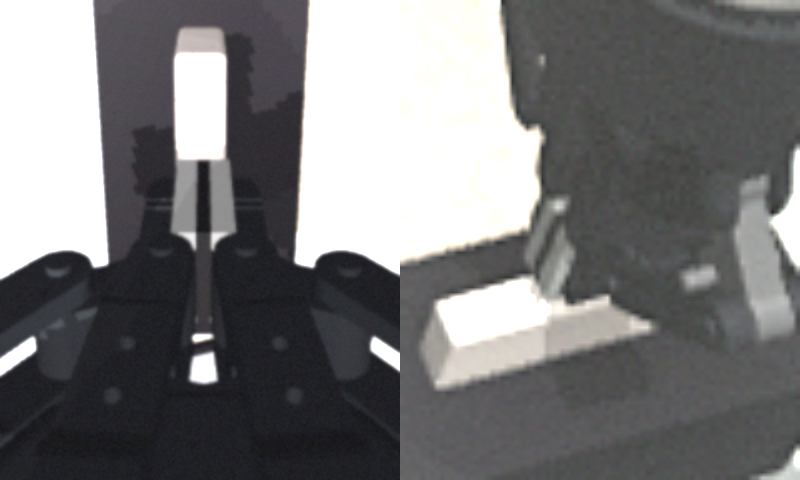

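Left half: the shut pads meet at about (203,160)-(203,235), just behind and above the handle top. Depth puts the pads at z ≈ 127-155, so the fingertips sit about 37 mm behind the reported TCP. I'll open to 40 mm, descend 25 mm and re-measure against the cover top, watching the force.

```bash

python3 -m creep '[{"slide":[0,0,0],"roll":0,"gripper":40},{"slide":[0,0,0],"roll":0,"gripper":40},{"slide":[0,0,0],"roll":0,"gripper":40},{"slide":[0,0,0],"roll":0,"gripper":40},{"slide":[0,0,0],"roll":0,"gripper":40}]'
python3 -m creep '[{"slide":[0,0,5],"roll":0,"gripper":40},{"slide":[0,0,10],"roll":0,"gripper":40},{"slide":[0,0,15],"roll":0,"gripper":40},{"slide":[0,0,20],"roll":0,"gripper":40},{"slide":[0,0,25],"roll":0,"gripper":40}]'
python3 -c "
from h import *
s,M=st()
i,P,d=cam('wrist')
Q=(P-s['position'])@M   # tool coords
# finger: points between 15 and 35 mm to the side, near tool x 5..14
for sg in(-1,1):
    m=(Q[...,1]*sg>12)&(Q[...,1]*sg<32)&(abs(Q[...,0])<14)&(Q[...,2]<-25)
    print(sg,m.sum(),np.nanpercentile(Q[m],[1,50,99],axis=0).round(1).tolist())
    m=(Q[...,1]*sg>12)&(Q[...,1]*sg<32)&(abs(Q[...,0]-20)<34)&(Q[...,2]<15)
    print(np.histogram(Q[...,2][m],bins=np.arange(-90,16,5)))
"
```

```text
t: 4.88
position: [535.0, 199.8, 87.9]
eef_rot: [-3.109, 0.452, 0.0]
ft_force: [-0.7, 0.0, 0.3]
finger_gap: 0.473
grasp_force: 0.0
t: 5.5
position: [535.0, 199.8, 62.5]
eef_rot: [3.109, -0.452, -0.0]
ft_force: [0.4, -1.0, -0.7]
finger_gap: 0.465
grasp_force: 0.0
5.5 [535.  199.8  62.5] toolx [ 0.959 -0.285 -0.   ] tooly [-0.285 -0.959  0.   ] toolz [-0. -0. -1.] F [ 0.4 -1.  -0.7] 0.46462738908841755 0.0 J [0.34 0.53 1.83 0.   0.78 2.2 ]
-1 3036 [[-9.8, -31.6, -123.1], [11.0, -22.6, -72.5], [13.6, -18.1, -38.2]]
(array([ 333,  314,  206,  407,  215,  262,  221,  212,  186,  147,   50,
          4,    0,   47, 3585,    0,    0,    0,    0,    0,    0]), array([-90, -85, -80, -75, -70, -65, -60, -55, -50, -45, -40, -35, -30,
       -25, -20, -15, -10,  -5,   0,   5,  10,  15]))
1 2919 [[-9.9, 12.2, -123.0], [10.9, 24.1, -73.3], [13.6, 31.8, -38.2]]
(array([ 282,  249,  152,  404,  212,  214,  188,  162,  156,  131,   53,
          2,    0,   45, 3694,    0,    0,    0,    0,    0,    0]), array([-90, -85, -80, -75, -70, -65, -60, -55, -50, -45, -40, -35, -30,
       -25, -20, -15, -10,  -5,   0,   5,  10,  15]))
```

At a 40 mm opening the tips measure 38 mm behind the reported TCP, so they are at z ≈ 100 now. That makes the real tool about 37 mm shorter than stated. I'll go 10 mm lower and close.

```bash

python3 -m creep '[{"slide":[0,0,4],"roll":0,"gripper":40},{"slide":[0,0,8],"roll":0,"gripper":40},{"slide":[0,0,10],"roll":0,"gripper":40},{"slide":[0,0,10],"roll":0,"gripper":0},{"slide":[0,0,10],"roll":0,"gripper":0}]'
python3 -m creep '[{"slide":[0,0,0],"roll":0,"gripper":0},{"slide":[0,0,0],"roll":0,"gripper":0},{"slide":[0,0,0],"roll":0,"gripper":0},{"slide":[0,0,0],"roll":0,"gripper":0},{"slide":[0,0,0],"roll":0,"gripper":0}]'
```

```text
t: 6.18
position: [535.1, 199.8, 53.0]
eef_rot: [-3.109, 0.452, -0.0]
ft_force: [-0.1, -0.0, -1.4]
finger_gap: 0.152
grasp_force: 62.7
t: 6.8
position: [535.1, 199.9, 53.0]
eef_rot: [-3.109, 0.452, -0.0]
ft_force: [0.8, 1.7, -0.7]
finger_gap: 0.153
grasp_force: 62.8
```

Gripped: about 13 mm and 63 N. Lifting straight up.

```bash

python3 -m creep '[{"slide":[0,0,-8],"roll":0,"gripper":0},{"slide":[0,0,-25],"roll":0,"gripper":0},{"slide":[0,0,-50],"roll":0,"gripper":0},{"slide":[0,0,-75],"roll":0,"gripper":0},{"slide":[0,0,-100],"roll":0,"gripper":0}]'
python3 -m creep '[{"slide":[0,0,-20],"roll":0,"gripper":0},{"slide":[0,0,-30],"roll":0,"gripper":0},{"slide":[0,0,-30],"roll":0,"gripper":0},{"slide":[0,0,-30],"roll":0,"gripper":0},{"slide":[0,0,-30],"roll":0,"gripper":0}]'
python3 -c "
from h import *
go(485,-324.5,183,-8.7)
i,P,d=cam('scene'); cv2.imwrite('pics/s5.png',i)
"
```

```text
t: 7.42
position: [535.1, 199.8, 155.0]
eef_rot: [-3.109, 0.452, -0.001]
ft_force: [1.1, 0.8, -2.5]
finger_gap: 0.15
grasp_force: 62.6
t: 8.05
position: [534.5, 199.6, 182.0]
eef_rot: [3.108, -0.452, -0.002]
ft_force: [0.2, 0.4, -2.7]
finger_gap: 0.149
grasp_force: 62.6
8.05 [534.5 199.6 182. ] toolx [ 0.959 -0.285 -0.001] tooly [-0.285 -0.959  0.001] toolz [-0.002 -0.001 -1.   ] F [ 0.2  0.4 -2.7] 0.14892032543809755 62.62730956077576 J [0.34 0.36 1.76 0.   1.02 2.2 ]
slide [101.7 516.5  -0.6] len 526.0 roll -7.83
```

View pics/s5.png

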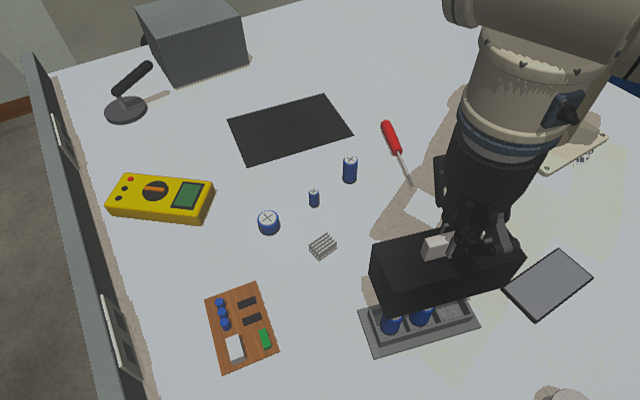

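Cover held level. In the scene, stored capacitors are at (390,325) and (420,315), and the empty cell is at (452,313), the end nearest the robot. Carrying the cover to the mat.

```bash

python3 -m creep '[{"slide":[6,30,0],"roll":-1.5,"gripper":0},{"slide":[16,80,0],"roll":-3,"gripper":0},{"slide":[26,132,0],"roll":-4.5,"gripper":0},{"slide":[36,184,0],"roll":-6,"gripper":0},{"slide":[46,236,0],"roll":-7.8,"gripper":0}]'
python3 -c "
from h import *
go(485,-324.5,183,-8.7)"
```

```text
t: 8.72
position: [511.6, -41.1, 182.6]
eef_rot: [3.133, -0.237, -0.001]
ft_force: [0.5, -0.2, -1.6]
finger_gap: 0.147
grasp_force: 62.7
8.725 [511.6 -41.1 182.6] toolx [ 0.989 -0.151 -0.   ] tooly [-0.151 -0.989  0.   ] toolz [-0.  0. -1.] F [ 0.5 -0.2 -1.6] 0.14736480143596628 62.66762852668762 J [-0.1   0.28  1.89 -0.    0.98  1.62]
slide [ 16.4 284.2  -0.4] len 285.0 roll 0.04
```

```bash

python3 -m creep '[{"slide":[4,60,0],"roll":0,"gripper":0},{"slide":[8,120,0],"roll":0,"gripper":0},{"slide":[12,180,0],"roll":0,"gripper":0},{"slide":[15,240,0],"roll":0,"gripper":0},{"slide":[17,284,0],"roll":0,"gripper":0}]'
python3 -m creep '[{"slide":[0,0,20],"roll":0,"gripper":0},{"slide":[0,0,50],"roll":0,"gripper":0},{"slide":[0,0,80],"roll":0,"gripper":0},{"slide":[0,0,105],"roll":0,"gripper":0},{"slide":[0,0,115],"roll":0,"gripper":0}]'
python3 -c "
from h import *
go(485,-324.5,50,-8.7)
i,P,d=cam('scene');Z=P[...,2]
m=np.zeros((400,640),bool);m[0:180,200:400]=1;m&=(i.max(2)<75)&(P[...,0]>380)&(P[...,0]<620)&(P[...,1]<-220)&(P[...,1]>-420)
h=np.histogram(Z[m],bins=np.arange(0,140,4));print(h[0].tolist())
"
```

```text
t: 9.35
position: [485.0, -325.3, 182.5]
eef_rot: [-3.132, 0.241, 0.001]
ft_force: [0.7, 1.1, -2.1]
finger_gap: 0.15
grasp_force: 62.6
t: 9.98
position: [484.6, -322.1, 66.0]
eef_rot: [-3.131, 0.239, 0.004]
ft_force: [-0.3, -0.1, -1.7]
finger_gap: 0.151
grasp_force: 62.6
9.975 [ 484.6 -322.1   66. ] toolx [ 0.988 -0.152 -0.003] tooly [-0.152 -0.988 -0.001] toolz [-0.003  0.002 -1.   ] F [-0.3 -0.1 -1.7] 0.15060272541547368 62.56173491477966 J [-0.61  0.54  1.8   0.    0.8   1.12]
slide [ 0.8  2.3 16. ] len 16.0 roll -0.04
[2568, 12, 0, 0, 35, 94, 106, 105, 109, 102, 112, 103, 108, 115, 114, 116, 111, 112, 115, 123, 116, 119, 133, 1053, 59, 17, 18, 22, 31, 22, 22, 21, 19, 13]
```

Cover top reads about 94-95, so the rim is at about 18 and there are 16 mm to go. Lowering slowly.

```bash

python3 -m creep '[{"slide":[0,0,4],"roll":0,"gripper":0},{"slide":[0,0,8],"roll":0,"gripper":0},{"slide":[0,0,11],"roll":0,"gripper":0},{"slide":[0,0,13],"roll":0,"gripper":0},{"slide":[0,0,14],"roll":0,"gripper":0}]'
python3 -m creep '[{"slide":[0,0,0.5],"roll":0,"gripper":0},{"slide":[0,0,1],"roll":0,"gripper":0},{"slide":[0,0,1.5],"roll":0,"gripper":0},{"slide":[0,0,2],"roll":0,"gripper":0},{"slide":[0,0,2],"roll":0,"gripper":0}]'
```

```text
t: 10.65
position: [485.7, -322.9, 54.0]
eef_rot: [3.132, -0.239, 0.0]
ft_force: [-0.0, -0.1, -2.2]
finger_gap: 0.149
grasp_force: 62.6
t: 11.28
position: [485.7, -322.8, 51.9]
eef_rot: [-3.132, 0.239, 0.0]
ft_force: [0.4, 1.3, -2.2]
finger_gap: 0.149
grasp_force: 62.6
```

```bash

python3 -m creep '[{"slide":[0,0,0.5],"roll":0,"gripper":0},{"slide":[0,0,1],"roll":0,"gripper":0},{"slide":[0,0,1.5],"roll":0,"gripper":0},{"slide":[0,0,2],"roll":0,"gripper":0},{"slide":[0,0,2.5],"roll":0,"gripper":0}]'
```

```text
t: 11.9
position: [485.7, -322.8, 49.4]
eef_rot: [3.132, -0.239, 0.0]
ft_force: [-0.7, 0.4, -2.7]
finger_gap: 0.155
grasp_force: 62.6
```

```bash

python3 -m creep '[{"slide":[0,0,0.3],"roll":0,"gripper":0},{"slide":[0,0,0.6],"roll":0,"gripper":0},{"slide":[0,0,0.9],"roll":0,"gripper":0},{"slide":[0,0,1.2],"roll":0,"gripper":0},{"slide":[0,0,1.5],"roll":0,"gripper":0}]'
```

```text
t: 12.52
position: [485.7, -322.7, 48.9]
eef_rot: [-3.132, 0.239, -0.0]
ft_force: [-3.7, 3.6, 11.4]
finger_gap: 0.154
grasp_force: 64.7
```

Contact (force 11 N up). Releasing with a modest opening, then rising.

```bash

python3 -m creep '[{"slide":[0,0,-0.5],"roll":0,"gripper":50},{"slide":[0,0,-0.5],"roll":0,"gripper":50},{"slide":[0,0,-0.5],"roll":0,"gripper":50},{"slide":[0,0,-0.5],"roll":0,"gripper":50},{"slide":[0,0,-0.5],"roll":0,"gripper":50}]'
python3 -m creep '[{"slide":[0,0,-10],"roll":0,"gripper":50},{"slide":[0,0,-35],"roll":0,"gripper":60},{"slide":[0,0,-65],"roll":0,"gripper":60},{"slide":[0,0,-90],"roll":0,"gripper":60},{"slide":[0,0,-100],"roll":0,"gripper":60}]'
python3 -c "
from h import *
go(457,-108.5,147,0)
P=cam('top')[1];Z=P[...,2]
m=np.zeros((400,640),bool);m[165:305,370:485]=1
q=P[m&(Z>70)&(Z<84)];print(len(q),np.median(q,0),cv2.minAreaRect(q[:,:2].astype(np.float32)))
i,P,d=cam('scene');Z=P[...,2]
m[:]=0;m[60:200,200:400]=1;q=P[m&(Z>70)&(Z<84)];print(len(q),np.median(q,0),cv2.minAreaRect(q[:,:2].astype(np.float32)))
m[:]=0;m[285:350,355:485]=1
q=P[m&(Z>55)&(Z<75)];print('stored',len(q))
_,l,c=cv2.kmeans(q[:,:2].astype(np.float32),2,None,(3,50,.1),5,2);print(c, q[:,2].mean())
for k in (0,1): print(cv2.minAreaRect(q[l[:,0]==k][:,:2].astype(np.float32)))
f=m&(Z>25)&(Z<36); q=P[f]; print('rim',len(q),np.median(q[:,2]),cv2.minAreaRect(q[:,:2].astype(np.float32)))
"
```

```text
t: 13.15
position: [485.6, -322.8, 48.3]
eef_rot: [-3.132, 0.239, 0.0]
ft_force: [-0.1, 0.3, 0.1]
finger_gap: 0.588
grasp_force: 0.0
t: 13.78
position: [486.5, -323.4, 150.6]
eef_rot: [3.131, -0.239, 0.004]
ft_force: [-0.0, 0.4, -0.8]
finger_gap: 0.705
grasp_force: 0.0
13.775 [ 486.5 -323.4  150.6] toolx [ 0.988 -0.152  0.003] tooly [-0.152 -0.988  0.001] toolz [ 0.003 -0.002 -1.   ] F [-0.   0.4 -0.8] 0.7046030409537537 0.0 J [-0.61  0.42  1.76 -0.    0.96  1.12]
slide [ -61.8 -207.9    3.1] len 217.0 roll -8.73
1168 [ 497.03581328 -304.37220687   77.79201892] ((486.01617431640625, -320.5097351074219), (68.25757598876953, 169.13352966308594), 80.91921997070312)
1335 [ 498.42487659 -309.0244986    77.21776177] ((486.1688232421875, -320.2291564941406), (73.21846008300781, 168.01084899902344), 81.36691284179688)
stored 677
[[585.5321  189.19005]
 [538.0993  203.17892]] 63.953216963694715
((584.2606811523438, 188.20974731445312), (28.359882354736328, 28.778255462646484), 34.41488265991211)
((536.3364868164062, 201.9413299560547), (28.439510345458984, 28.555335998535156), 58.979461669921875)
rim 1042 29.19769122215348 ((535.7308349609375, 201.65316772460938), (55.04755401611328, 154.62393188476562), 73.48509979248047)
```

Cover stands level on the mat at (486, -320), within about 4 mm of its middle. Stored capacitors measure (584.3, 188.2) and (536.3, 201.9), with 49.9 mm pitch, so the free cell centre is (488, 215.8). Pinched objects have been reading about +2 mm in y against the TCP, so I'll correct for that. Next, the capacitor, with tips at about z 32 (above wall height).

```bash

python3 -m creep '[{"slide":[-9,-30,0],"roll":-2,"gripper":70},{"slide":[-25,-85,0],"roll":-4,"gripper":70},{"slide":[-40,-140,0],"roll":-6,"gripper":70},{"slide":[-55,-185,0],"roll":-8,"gripper":70},{"slide":[-62,-206,0],"roll":-8.7,"gripper":70}]'
python3 -m creep '[{"slide":[0,0,10],"roll":0,"gripper":70},{"slide":[0,0,25],"roll":0,"gripper":70},{"slide":[0,0,35],"roll":0,"gripper":70},{"slide":[0,0,40],"roll":0,"gripper":70},{"slide":[0,0,40],"roll":0,"gripper":70}]'
python3 -c "
from h import *
go(457,-110.5,-5,0)
i,P,d=cam('wrist');cv2.imwrite('pics/w6.png',i);s=st()[0]
Z=P[...,2];m=(abs(P[...,0]-457)<25)&(abs(P[...,1]+108)<25)&(Z>54)&(Z<66)
q=P[m];print(len(q),cv2.minAreaRect(q[:,:2].astype(np.float32)),np.median(q,0))
"
```

```text
t: 14.5
position: [454.0, -107.5, 147.3]
eef_rot: [-3.141, -0.003, 0.004]
ft_force: [0.4, -0.3, 0.2]
finger_gap: 0.821
grasp_force: 0.0
t: 15.12
position: [455.4, -110.2, 107.8]
eef_rot: [-3.141, 0.002, 0.002]
ft_force: [-0.5, 0.5, 0.3]
finger_gap: 0.82
grasp_force: 0.0
15.125 [ 455.4 -110.2  107.8] toolx [ 1.    -0.001 -0.001] tooly [-0.001 -1.    -0.   ] toolz [-0.001  0.    -1.   ] F [-0.5  0.5  0.3] 0.8195966918251595 0.0 J [-0.26  0.34  2.03  0.    0.78  1.31]
slide [  1.8   0.4 112.8] len 113.0 roll -0.08
15.175 [ 455.6 -110.1  108.2] toolx [ 1.    -0.001 -0.   ] tooly [-0.001 -1.    -0.   ] toolz [-0.  0. -1.] F [-0.6  0.1  0.5] 0.8213554121528844 0.0 J [-0.26  0.33  2.03 -0.    0.78  1.31]
998 ((457.3012390136719, -112.66767120361328), (28.41677474975586, 29.465618133544922), 89.2588882446289) [ 458.62668868 -112.19962961   58.7810599 ]
```

View pics/w6.png

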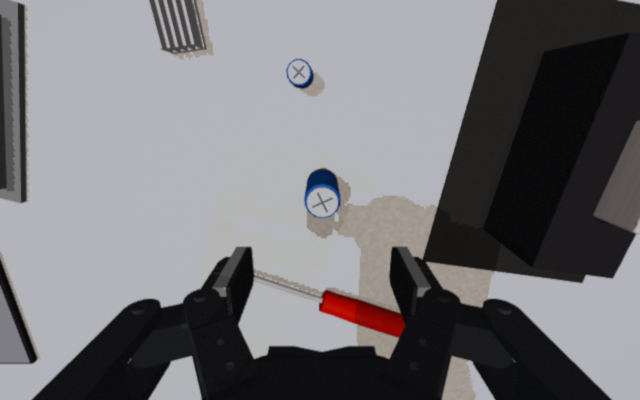

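Capacitor top at (322,202), midway between the fingers (centre about 321); the screwdriver is well behind. Descend 112 mm and close.

```bash

python3 -m creep '[{"slide":[2,1,25],"roll":0,"gripper":70},{"slide":[2,1,55],"roll":0,"gripper":70},{"slide":[2,1,85],"roll":0,"gripper":70},{"slide":[2,1,105],"roll":0,"gripper":70},{"slide":[2,1,112],"roll":0,"gripper":70}]'
python3 -m creep '[{"slide":[0,0,0],"roll":0,"gripper":50},{"slide":[0,0,0],"roll":0,"gripper":40},{"slide":[0,0,0],"roll":0,"gripper":30},{"slide":[0,0,0],"roll":0,"gripper":15},{"slide":[0,0,0],"roll":0,"gripper":15}]'
python3 -m creep '[{"slide":[0,0,0],"roll":0,"gripper":15},{"slide":[0,0,0],"roll":0,"gripper":15},{"slide":[0,0,0],"roll":0,"gripper":15},{"slide":[0,0,0],"roll":0,"gripper":15},{"slide":[0,0,0],"roll":0,"gripper":15}]'
python3 -c "
from h import *
s,M=st();i,P,d=cam('wrist');Q=(P-s['position'])@M
for sg in(-1,1):
    m=(Q[...,1]*sg>17)&(Q[...,1]*sg<30)&(abs(Q[...,0])<14)&(Q[...,2]<-25)
    print(sg,m.sum(),np.nanpercentile(Q[m],[1,50,99],axis=0).round(1).tolist())
"
```

```text
t: 15.8
position: [457.4, -110.8, -4.2]
eef_rot: [-3.141, 0.001, 0.002]
ft_force: [0.3, 0.2, 0.2]
finger_gap: 0.825
grasp_force: 0.0
t: 16.42
position: [458.4, -110.9, -2.6]
eef_rot: [3.141, -0.001, 0.002]
ft_force: [-1.3, 1.5, 7.7]
finger_gap: 0.332
grasp_force: 58.6
t: 17.05
position: [458.4, -110.9, -2.6]
eef_rot: [3.141, -0.001, 0.003]
ft_force: [-0.5, 0.3, 7.4]
finger_gap: 0.329
grasp_force: 58.6
17.05 [ 458.4 -110.9   -2.6] toolx [ 1.    -0.001  0.002] tooly [-0.001 -1.     0.   ] toolz [ 0.002 -0.    -1.   ] F [-0.5  0.3  7.4] 0.32886136971671387 58.57862412929535 J [-0.26  0.55  2.07  0.    0.52  1.31]
-1 1902 [[-1.3, -29.9, -123.4], [10.6, -22.8, -82.9], [13.5, -17.1, -41.6]]
1 2293 [[-6.0, 17.1, -123.4], [10.9, 22.9, -79.2], [13.4, 29.4, -40.7]]
```

Gripped (28 mm, 59 N). Lift, then carry to above the cell.

```bash

python3 -m creep '[{"slide":[0,0,-10],"roll":0,"gripper":15},{"slide":[0,0,-35],"roll":0,"gripper":15},{"slide":[0,0,-65],"roll":0,"gripper":15},{"slide":[0,0,-95],"roll":0,"gripper":15},{"slide":[0,0,-113],"roll":0,"gripper":15}]'
python3 -m creep '[{"slide":[2,-30,0],"roll":3.3,"gripper":15},{"slide":[8,-85,0],"roll":6.6,"gripper":15},{"slide":[14,-145,0],"roll":10,"gripper":15},{"slide":[20,-205,0],"roll":13.3,"gripper":15},{"slide":[25,-260,0],"roll":16.6,"gripper":15}]'
python3 -c "
from h import *
go(488.8,213.8,110,-16.6)"
```

```text
t: 17.73
position: [458.2, -111.0, 111.6]
eef_rot: [3.141, -0.001, 0.003]
ft_force: [0.4, -0.2, -1.9]
finger_gap: 0.331
grasp_force: 59.2
t: 18.35
position: [482.9, 151.3, 110.3]
eef_rot: [-3.108, 0.457, -0.002]
ft_force: [1.6, -1.1, -1.4]
finger_gap: 0.333
grasp_force: 59.4
18.35 [482.9 151.3 110.3] toolx [ 0.958 -0.288  0.001] tooly [-0.288 -0.958 -0.001] toolz [ 0.001  0.    -1.   ] F [ 1.6 -1.1 -1.4] 0.332712778420544 59.3772429227829 J [ 0.28  0.38  1.95 -0.    0.81  2.14]
slide [-12.3 -61.6   0.3] len 63.0 roll -0.12
```

```bash

python3 -m creep '[{"slide":[-4,-20,0],"roll":0,"gripper":15},{"slide":[-9,-45,0],"roll":0,"gripper":15},{"slide":[-12,-61,0],"roll":0,"gripper":15},{"slide":[-12,-61,10],"roll":0,"gripper":15},{"slide":[-12,-61,25],"roll":0,"gripper":15}]'
python3 -m creep '[{"slide":[0,0,15],"roll":0,"gripper":15},{"slide":[0,0,30],"roll":0,"gripper":15},{"slide":[0,0,40],"roll":0,"gripper":15},{"slide":[0,0,43],"roll":0,"gripper":15},{"slide":[0,0,43],"roll":0,"gripper":15}]'
python3 -c "
from h import *
go(488.8,213.8,42,-16.6)
i,P,d=cam('scene');cv2.imwrite('pics/s7.png',cv2.resize(i[240:360,350:510],(800,600)))
hsv=cv2.cvtColor(i,cv2.COLOR_BGR2HSV)
m=np.zeros((400,640),bool);m[240:340,430:500]=1
m&=(hsv[...,0]>100)&(hsv[...,0]<130)&(hsv[...,1]>120)&(P[...,0]<512)&(P[...,2]>35)
q=P[m]; print(len(q),q.min(0),q.max(0))
from scipy.optimize import least_squares
r=least_squares(lambda c:np.hypot(q[:,0]-c[0],q[:,1]-c[1])-15,[488,215],loss='soft_l1');print('cap axis',r.x,np.abs(r.fun).mean())
"
```

```text
t: 18.98
position: [488.6, 210.2, 83.7]
eef_rot: [3.108, -0.455, 0.0]
ft_force: [0.5, -0.3, -1.4]
finger_gap: 0.336
grasp_force: 59.4
t: 19.6
position: [488.8, 211.1, 41.3]
eef_rot: [3.109, -0.454, -0.0]
ft_force: [-0.4, 0.1, 0.3]
finger_gap: 0.335
grasp_force: 59.4
19.6 [488.8 211.1  41.3] toolx [ 0.958 -0.286 -0.   ] tooly [-0.286 -0.958  0.   ] toolz [-0. -0. -1.] F [-0.4  0.1  0.3] 0.33482214357365053 59.441624879837036 J [ 0.39  0.53  1.92 -0.    0.69  2.25]
slide [-0.8 -2.6 -0.7] len 3.0 roll -0.03
169 [488.74619235 198.96294554  49.83605878] [503.56991629 226.74951553 102.08691908]
cap axis [486.96160856 213.1072735 ] 0.4964537309377903
```

View pics/s7.png

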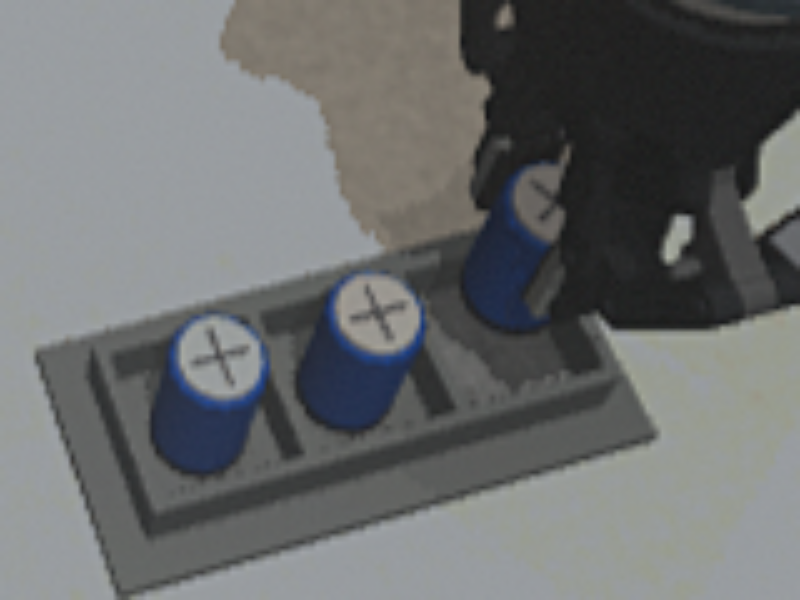

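The held capacitor hangs upright over the empty cell, with its top at (540,200) in the crop. Its axis measures (487.0, 213.1) against (488, 215.8), so I shift tool y by -3 and lower, slowly at the end.

```bash

python3 -m creep '[{"slide":[0,-3,0],"roll":0,"gripper":15},{"slide":[0,-3,8],"roll":0,"gripper":15},{"slide":[0,-3,18],"roll":0,"gripper":15},{"slide":[0,-3,27],"roll":0,"gripper":15},{"slide":[0,-3,32],"roll":0,"gripper":15}]'
python3 -m creep '[{"slide":[0,0,1],"roll":0,"gripper":15},{"slide":[0,0,2],"roll":0,"gripper":15},{"slide":[0,0,3],"roll":0,"gripper":15},{"slide":[0,0,4],"roll":0,"gripper":15},{"slide":[0,0,4.5],"roll":0,"gripper":15}]'
```

```text
t: 20.27
position: [489.1, 213.7, 8.4]
eef_rot: [3.108, -0.454, -0.002]
ft_force: [0.5, 0.1, -1.6]
finger_gap: 0.331
grasp_force: 59.4
t: 20.9
position: [489.7, 214.0, 5.0]
eef_rot: [-3.108, 0.454, -0.0]
ft_force: [-0.2, -0.1, -1.3]
finger_gap: 0.328
grasp_force: 59.4
```

```bash

python3 -m creep '[{"slide":[0,0,0.4],"roll":0,"gripper":15},{"slide":[0,0,0.8],"roll":0,"gripper":15},{"slide":[0,0,1.2],"roll":0,"gripper":15},{"slide":[0,0,1.6],"roll":0,"gripper":15},{"slide":[0,0,1.6],"roll":0,"gripper":15}]'
```

```text
t: 21.52
position: [489.7, 214.0, 3.5]
eef_rot: [-3.109, 0.454, -0.0]
ft_force: [0.0, -0.7, 1.2]
finger_gap: 0.33
grasp_force: 59.6
```

```bash

python3 -m creep '[{"slide":[0,0,0.3],"roll":0,"gripper":15},{"slide":[0,0,0.6],"roll":0,"gripper":15},{"slide":[0,0,0.8],"roll":0,"gripper":15},{"slide":[0,0,1],"roll":0,"gripper":15},{"slide":[0,0,1],"roll":0,"gripper":15}]'
```

```text
t: 22.15
position: [489.8, 214.0, 3.4]
eef_rot: [-3.108, 0.454, -0.001]
ft_force: [-4.2, -1.7, 14.3]
finger_gap: 0.331
grasp_force: 60.8
```

On the floor (14 N, and z matches the expected 3.4). Release and rise.

```bash

python3 -m creep '[{"slide":[0,0,-0.7],"roll":0,"gripper":32},{"slide":[0,0,-0.7],"roll":0,"gripper":38},{"slide":[0,0,-0.7],"roll":0,"gripper":45},{"slide":[0,0,-0.7],"roll":0,"gripper":50},{"slide":[0,0,-0.7],"roll":0,"gripper":50}]'
python3 -m creep '[{"slide":[0,0,-10],"roll":0,"gripper":50},{"slide":[0,0,-30],"roll":0,"gripper":50},{"slide":[0,0,-60],"roll":0,"gripper":50},{"slide":[0,0,-100],"roll":0,"gripper":50},{"slide":[0,0,-140],"roll":0,"gripper":50}]'
python3 -m creep '[{"slide":[0,20,-10],"roll":0,"gripper":50},{"slide":[0,60,-20],"roll":0,"gripper":50},{"slide":[0,110,-20],"roll":0,"gripper":50},{"slide":[0,150,-20],"roll":0,"gripper":50},{"slide":[0,160,-20],"roll":0,"gripper":50}]'
python3 -c "
from h import *
st()
i,P,d=cam('scene');cv2.imwrite('pics/s8.png',i)
Z=P[...,2];m=np.zeros((400,640),bool);m[270:350,355:490]=1
q=P[m&(Z>55)&(Z<75)]
_,l,c=cv2.kmeans(q[:,:2].astype(np.float32),3,None,(3,50,.1),9,2)
for k in range(3):
    g=q[l[:,0]==k]; print(cv2.minAreaRect(g[:,:2].astype(np.float32)),np.median(g[:,2]),len(g))
"
```

```text
t: 22.78
position: [489.6, 213.9, 2.9]
eef_rot: [3.108, -0.454, -0.0]
ft_force: [-0.5, -0.1, 0.6]
finger_gap: 0.588
grasp_force: 0.0
t: 23.4
position: [489.5, 213.9, 144.8]
eef_rot: [-3.108, 0.454, -0.0]
ft_force: [0.2, 0.4, -0.0]
finger_gap: 0.582
grasp_force: 0.0
t: 24.02
position: [441.9, 58.5, 162.5]
eef_rot: [3.107, -0.458, -0.003]
ft_force: [-0.0, 1.0, 1.0]
finger_gap: 0.585
grasp_force: 0.0
24.025 [441.9  58.5 162.5] toolx [ 0.957 -0.289 -0.002] tooly [-0.289 -0.957  0.001] toolz [-0.002 -0.    -1.   ] F [-0.  1.  1.] 0.5848348505215477 0.0 J [ 0.11  0.21  2.04 -0.    0.89  1.97]
((584.177490234375, 187.92405700683594), (28.79233741760254, 28.525585174560547), 4.895507335662842) 64.8831152000289 342
((489.07611083984375, 216.27633666992188), (28.334373474121094, 29.6713809967041), 67.64844512939453) 64.64922833733601 324
((536.2399291992188, 202.150146484375), (28.54431915283203, 29.003740310668945), 61.7641487121582) 64.675874236639 334
```

View pics/s8.png

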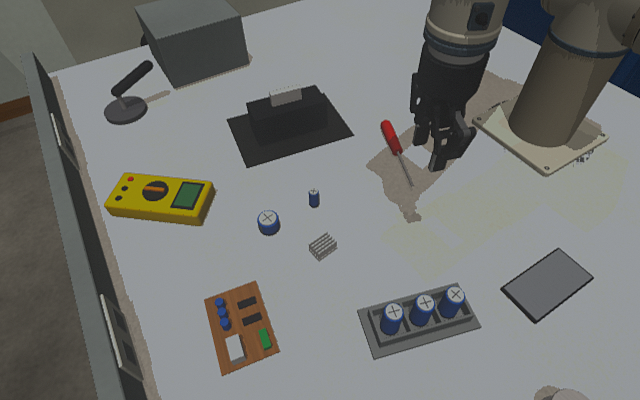

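The picture shows three capacitors standing at equal height in the crate, at (393,318), (423,310) and (453,300). The cover is upright on the mat at (287,112), and the robot is clear of everything.

```bash
python3 -c "
from plant import ticket
print(ticket.finish_job())"
```

```text
the job is handed in; nothing more can be done
None
```

The cover stands open side down about 4 mm off the mat's centre, the matching capacitor stands upright on the floor of the free cell within about 1 mm of its centre, and I handed the job in at about 24 s; the first grip closed just above the handle without touching it, because the fingers are about 37 mm shorter than stated.

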